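Snap the lid of the washing-tablet tub shut all round

ROBOT

A 6-joint arm with a two-finger parallel gripper is mounted at the origin on the work surface. World frame = base frame: x ahead of the robot, y to its left, z up, the work surface at z = 0. Lengths are in mm, angles in degrees, forces in N, time in s.
With the tool pointing down it reaches from about 300 to 850 mm from the base axis. Payload 4.2 kg.
Tool frame: the origin (TCP) lies midway between the tips of the shut fingers; the grasp point (between the pads) lies 19 mm behind it (env.grip_depth is the distance from the TCP to the grasp point, in mm); z points along the fingers, y is the line along which they close (so a half turn about z gives the same grasp; the last joint's range is limited). The gripper opens to 91 mm and grips with 3 to 60 N. Pads are 32 mm wide; open, the fingers measure 118 mm over their backs; the gripper's body (76 mm by 178 mm) begins 60 mm behind the grasp point.
Start: joints at [68.526, 18.312, 89.639, -0, 72.044, -1.146], TCP at [199.76, 539.202, 213.976] pointing down, gripper open.
Joint ranges: [-177.97, 177.97], [-48.28, 115.42], [12.27, 149.76], [-77.06, 257.06], [2.81, 150.46], [-146.56, 146.56]. Speed limits (degrees/s): [147.25, 147.25, 180, 180, 180, 180].

INTERFACE

Orientations are given as [roll, pitch, yaw] about the fixed x, y, z axes, in that order (R = Rz(yaw) Ry(pitch) Rx(roll)).
In Python, from workcell import env, eyes gives the robot as it stands.
- The arm moves only by the tool send_rows, never from a script. Its argument "motion" is a list of rows, each a list of 7 numbers: the shift along the world's x, y, z normalised to -1 to 1, where 1 is 0.5 m, then the turn, a rotation vector about the world's x, y, z normalised to -1 to 1, where 1 is 60 degrees, then the opening, from -1 (shut) to 1 (fully open). A call has 1 to 20 rows; each row is the pose to reach, as a shift and turn from the pose commanded when the call began; what a row does not reach only later rows make up. A row lasts 1/8 s, in which the tool goes at most 62.5 mm and 10.7 degrees, less where a joint would pass 70% of its speed; a pose out of reach is approached as far as the arm can. A call with a number of a shift or a turn outside -1 to 1 is refused whole. A call with a gripper value outside its range is refused whole. The fingers move at their own pace and stop on an object; "squeeze" is the grip in N (left out, the last holds). Time passes only in rows, so rows that repeat a pose let the fingers close. It gives the time, the measured TCP pose, the force, the opening and the grip force at its end, in the units of the state.
- env.state(): the state, without advancing time (a new reading comes with each control period).
- eyes.grab_frame(name): name is "scene" or "top" or "wrist"; returns a dict with "pixels" (420x560x3 uint8, red, green, blue), "depth" (420x560 float32, mm along the optical axis (not along the pixel's ray), 0 where there is no reading), "fx", "fy", "cx", "cy" (pixels), "distortion" ([k1, k2, p1, p2, k3] as OpenCV has them; the pictures are not rectified), "R" (3x3) and "t" (3): a world point X has camera coordinates R X + t; the wrist camera has in their place "T_tool_cam" (4x4, takes a point from camera to tool coordinates, whose origin is the TCP and whose axes are the flange's). Camera axes: x right, y down, z forward; pixel columns grow to the right and rows downward; lengths in mm; the calibration is good to about 2 mm. A picture is of the moment at which its call begins: read the wrist's pose just before it.
- env.job_done(): hands the job in; it is judged then, once.
The state is a dict: "time_s": time; "qpos": joint angles; "qvel": joint speeds; "effort": joint torques, N m; "ee_pos": TCP position; "ee_rot": TCP orientation; "force": force on the tool from outside, world axes, zero at the start; "torque": the same for the moment, N m; "gripper_width": finger opening in mm; "gripper_force": force on a finger pad.
Only numpy, scipy, OpenCV 4.12 (cv2) and the standard library are available. Lean on these libraries where they do the work, as an engineer would, in place of code of your own. Each camera call takes 0.05 s, during which the arm holds its last target. There are 200 camera calls.

TASK

The lid is on the tub of washing tablets, but parts of its slotted rim still stand up. Press every raised rim section straight down with the fingertips until it clicks, so that the rim is shut all the way round. Leave the tub standing where it is, without lifting or tipping it, do not disturb the other things on the counter, and finish clear of everything.

Things in the scene. Friction and masses are not known exactly. Their poses are not given: they have to be found in the camera images.
- tub: White round plastic tub of washing tablets with a blue clip-on lid, loose on the counter, 0.6 to 1 kg. Base 140 mm across, 178 mm over the lid rim, shut rim top 120 mm above the counter. A thin wire bail hangs folded against its side below the rim. Origin: centre of the underside; z up.
- lid_middle (a point): Centre of the lid's flat fixed middle (150 mm across), recessed 6 mm below the shut rim's top. Round it the rim is slotted into six separate sections, each 58 degrees (80 mm) long and 13 mm wide on top (76 to 89 mm from the tub's axis), 3 mm slots between. Three or four sections still stand 6 mm above the shut ones.
- rim1_top (a point): Middle of the top face of rim section 1, 82 mm out from the tub's axis, at 0 degrees round from the tub's x axis (counter-clockwise seen from above); it rides up and down with the section: 126 mm above the counter while raised, 120 mm when shut.
- rim1 (a joint): Rim section 1: how far it is pressed down, in m: 0 raised, 0.006 shut. It resists a press with up to 10 N over the first 2 mm, then gives way: past half-way (3 mm) it snaps down by itself and stays; let go before, it springs back up.
- rim2_top (a point): Middle of the top face of rim section 2, 82 mm out from the tub's axis, at 60 degrees round from the tub's x axis (counter-clockwise seen from above); it rides up and down with the section: 126 mm above the counter while raised, 120 mm when shut.
- rim2 (a joint): Rim section 2: how far it is pressed down, in m: 0 raised, 0.006 shut. It resists a press with up to 10 N over the first 2 mm, then gives way: past half-way (3 mm) it snaps down by itself and stays; let go before, it springs back up.
- rim3_top (a point): Middle of the top face of rim section 3, 82 mm out from the tub's axis, at 120 degrees round from the tub's x axis (counter-clockwise seen from above); it rides up and down with the section: 126 mm above the counter while raised, 120 mm when shut.
- rim3 (a joint): Rim section 3: how far it is pressed down, in m: 0 raised, 0.006 shut. It resists a press with up to 10 N over the first 2 mm, then gives way: past half-way (3 mm) it snaps down by itself and stays; let go before, it springs back up.
- rim4_top (a point): Middle of the top face of rim section 4, 82 mm out from the tub's axis, at 180 degrees round from the tub's x axis (counter-clockwise seen from above); it rides up and down with the section: 126 mm above the counter while raised, 120 mm when shut.
- rim4 (a joint): Rim section 4: how far it is pressed down, in m: 0 raised, 0.006 shut. It resists a press with up to 10 N over the first 2 mm, then gives way: past half-way (3 mm) it snaps down by itself and stays; let go before, it springs back up.
- rim5_top (a point): Middle of the top face of rim section 5, 82 mm out from the tub's axis, at 240 degrees round from the tub's x axis (counter-clockwise seen from above); it rides up and down with the section: 126 mm above the counter while raised, 120 mm when shut.
- rim5 (a joint): Rim section 5: how far it is pressed down, in m: 0 raised, 0.006 shut. It resists a press with up to 10 N over the first 2 mm, then gives way: past half-way (3 mm) it snaps down by itself and stays; let go before, it springs back up.
- rim6_top (a point): Middle of the top face of rim section 6, 82 mm out from the tub's axis, at 300 degrees round from the tub's x axis (counter-clockwise seen from above); it rides up and down with the section: 126 mm above the counter while raised, 120 mm when shut.
- rim6 (a joint): Rim section 6: how far it is pressed down, in m: 0 raised, 0.006 shut. It resists a press with up to 10 N over the first 2 mm, then gives way: past half-way (3 mm) it snaps down by itself and stays; let go before, it springs back up.
- mug: White mug, 80 mm across, 95 mm tall; origin: centre of the underside.
- softener: Pink bottle with a blue cap, 66 mm across, 150 mm tall; origin: centre of the underside.
- pegs: Tan jar with a wooden cap, 76 mm across, 105 mm tall; origin: centre of the underside.
- brush: Wooden clothes brush lying bristles down, 170 mm long along its x axis, 50 mm wide, 38 mm tall; origin: centre of the underside.

How it is judged (in metres and radians):
At the end, for the whole second after the job is handed in: All six rim sections are down (at least 5 of their 6 mm); the tub stands upright (within 0.03 rad) and still on the counter, within 30 mm of where it stood; the mug, bottle, jar and brush are within 30 mm of where they were (value of joint each of rim1, rim2, rim3, rim4, rim5, rim6 above 0.005 m and angle between tub's own z axis and vertical below 0.03 rad and height (world z) of tub below 0.005 m and distance of each of tub, mug, softener, pegs, brush from where it was at the start of the episode below 0.03 m and linear speed of tub below 0.02 m/s); the robot touches nothing.
It fails at once if the tub is lifted off the counter (height (world z) of tub above 0.01 m).
It fails at once if the tub is tipped (angle between tub's own z axis and vertical above 0.15 rad).
It fails at once if the tub is shoved out of its place (distance of tub from where it was at the start of the episode above 0.04 m).
It fails at once if the tub is pressed with the arm or the gripper's body in place of the fingers (contact force between the arm and tub above 3 N).
It fails at once if one of the other things is moved or knocked over (distance of any of mug, softener, pegs, brush from where it was at the start of the episode above 0.03 m or angle between any of mug, softener, pegs's own z axis and vertical above 0.4 rad).
It also fails if it takes over 45 s, if anything falls off the work surface, if the arm or the gripper's body presses on something with over 40 N, if the wrist force passes 120 N, or if a joint passes its speed limit or range.

## Working session

There is one attempt and no reset: what is moved stays moved. The work goes in short steps, Python scripts to look and compute and a tool call to move; the robot and the scene stay as the last step left them, time stands still between calls to the robot, and variables do not carry over. Pictures are saved under pics/ and viewed, at most 10 in all, crops included, and the job is handed in when it is done.

Besides the shell and the picture viewer there is one more tool, called after "Emit:" as a command line: name --pt "numbers of a row" for each row, then --argument value for the rest. send_rows: Moves the arm, as the interface text tells. Its arguments: {"type":"object","properties":{"motion":{"type":"array"},"squeeze":{"type":"number"}},"required":["motion"]}

```bash
mkdir -p pics
cat > h.py <<'E'
import numpy as np, cv2
from workcell import env, eyes
def cloud(f):
    d=f["depth"];h,w=d.shape
    K=np.array([[f["fx"],0,f["cx"]],[0,f["fy"],f["cy"]],[0,0,1]])
    u,v=np.meshgrid(np.arange(w),np.arange(h))
    p=cv2.undistortPoints(np.stack([u,v],-1).reshape(-1,1,2).astype(float),K,np.array(f["distortion"],float)).reshape(h,w,2)
    X=np.dstack([p[...,0]*d,p[...,1]*d,d])
    W=(X-np.array(f["t"]))@np.array(f["R"]); W[d==0]=np.nan
    return W
E
python3 - <<'E'
from h import *
for n in("top","scene"):
    f=eyes.grab_frame(n);cv2.imwrite(f"pics/{n}.png",f["pixels"][...,::-1]);np.save(n+".npy",cloud(f))
    W=np.load(n+".npy")
    px=f["pixels"].astype(int)
    z=W[...,2]
    m=(z>105)&(z<135)&(px[...,2]>px[...,0]+40)
    print(n,m.sum(),np.nanmedian(W[m],0),np.percentile(W[m],[2,98],axis=0))
print(env.state()["ee_rot"],env.state()["force"])
E
```

```text
top 3029 [526.4846277   92.5330284  113.78263813] [[452.87512171  17.02753412 108.46872998]
 [604.52636486 168.79280061 127.35147549]]
scene 1662 [536.305522    87.30085094 116.60167949] [[455.75614954   8.91372561 112.40022389]
 [616.24381526 167.91157732 129.24278665]]
[-1.79910606e+02 -3.36190406e-03  1.59674842e+02] [-0.2736804   0.26670283  0.19898044]
```

View pics/top.png

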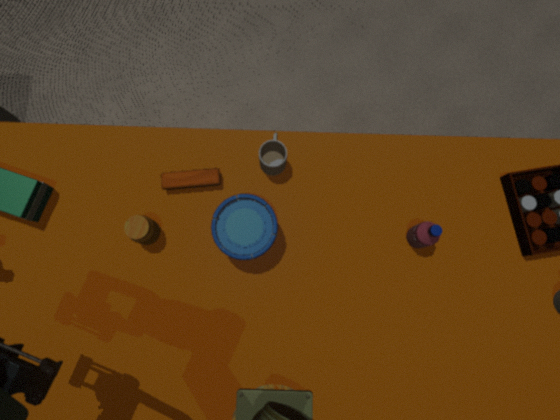

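View pics/scene.png

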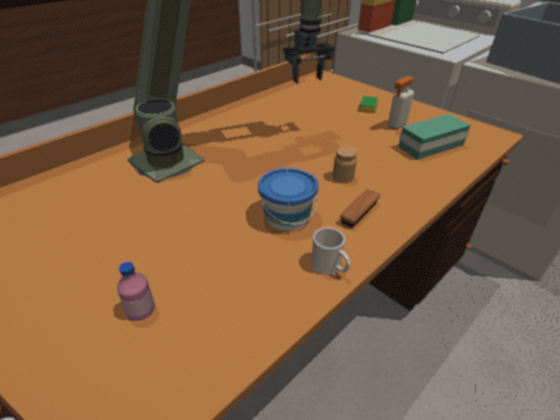

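Run:
```python
from h import *
from scipy.optimize import least_squares
f=eyes.grab_frame("top");W=cloud(f);px=f["pixels"].astype(int)
z=W[...,2];m=(z>108)&(z<135)&(px[...,2]>px[...,0]+40)
P=W[m]
(cx,cy),r=cv2.minEnclosingCircle(P[:,:2].astype(np.float32));print(cx,cy,r)
a=np.degrees(np.arctan2(P[:,1]-cy,P[:,0]-cx));q=np.hypot(P[:,0]-cx,P[:,1]-cy)
print("mid",np.median(P[q<65,2]))
for b in range(-180,180,10):
    k=(a>=b)&(a<b+10)&(q>77)&(q<88)
    if k.any(): print(b,k.sum(),P[k,2].mean().round(1))
f=eyes.grab_frame("wrist");print(np.round(f["T_tool_cam"],2),f["fx"],f["cx"],f["cy"])
```

```text
529.3802490234375 93.90975952148438 85.79615783691406
mid 113.32865470966463
-180 17 118.9
-170 11 119.1
-160 18 119.5
-150 17 119.1
-140 17 119.5
-130 17 120.2
-120 19 119.4
-110 10 120.7
-100 20 125.2
-90 20 125.3
-80 16 125.6
-70 17 125.5
-60 16 125.8
-50 11 124.9
-40 16 125.9
-30 17 125.9
-20 15 125.8
-10 14 125.6
0 14 126.0
10 8 124.2
20 15 124.8
30 15 125.4
40 16 125.5
50 16 125.6
60 14 125.7
70 10 123.2
80 15 119.6
90 17 120.1
100 17 119.6
110 19 119.2
120 15 120.3
130 14 119.3
140 17 119.9
150 16 120.6
160 18 119.3
170 17 119.4
[[   0.     -0.96   -0.29   81.68]
 [   1.      0.      0.      0.19]
 [  -0.     -0.29    0.96 -169.82]
 [   0.      0.      0.      1.  ]] 322.2119200703558 280.7695639837201 213.0112214964368
```

Emit:
send_rows --pt "0.08 -0.1 0.16 0 0 0 -1" --pt "0.16 -0.2 0.26 0 0 0 -1" --pt "0.24 -0.3 0.26 0 0 0 -1" --pt "0.32 -0.4 0.26 0 0 0 -1" --pt "0.4 -0.5 0.26 0 0 0 -1" --pt "0.48 -0.6 0.26 0 0 0 -1" --pt "0.56 -0.7 0.26 0 0 0 -1" --pt "0.6 -0.8 0.26 0 0 0 -1" --pt "0.62 -0.88 0.26 0 0 0 -1" --pt "0.62 -0.9 0.26 0 0 0 -1" --pt "0.62 -0.9 0.26 0 0 0 -1" --pt "0.62 -0.9 0.26 0 0 0 -1" --pt "0.62 -0.9 0.26 0 0 0 -1" --pt "0.62 -0.9 0.26 0 0 0 -1"

```text
time_s: 1.95
ee_pos: [509.5, 90.2, 344.0]
ee_rot: [180.0, -0.0, 159.8]
force: [-0.3, -0.1, -0.0]
gripper_width: 0.2
gripper_force: 0.0
```

```bash
cat >> h.py <<'E'
from scipy.spatial.transform import Rotation as R
def wrist():
    s=env.state();f=eyes.grab_frame("wrist")
    T=np.eye(4);T[:3,:3]=R.from_euler("xyz",s["ee_rot"],degrees=True).as_matrix();T[:3,3]=s["ee_pos"]
    T=np.linalg.inv(T@np.array(f["T_tool_cam"]));f["R"]=T[:3,:3];f["t"]=T[:3,3]
    return f,cloud(f)
def rim(W,px,c):
    z=W[...,2];m=(z>108)&(z<135)&(px[...,2].astype(int)>px[...,0]+40)
    P=W[m];a=np.degrees(np.arctan2(P[:,1]-c[1],P[:,0]-c[0]));q=np.hypot(P[:,0]-c[0],P[:,1]-c[1])
    return P,a,q
E
python3 - <<'E'
from h import *
f,W=wrist();px=f["pixels"];cv2.imwrite("pics/w1.png",px[...,::-1])
P,a,q=rim(W,px,(529,94))
P2=P[P[:,2]>116]; (cx,cy),r=cv2.minEnclosingCircle(P2[:,:2].astype(np.float32));print(cx,cy,r,P[:,:2].min(0),P[:,:2].max(0))
P,a,q=rim(W,px,(cx,cy))
for b in range(-180,180,4):
    k=(a>=b)&(a<b+4)&(q>77)&(q<88)
    if k.any(): print(b,k.sum(),P[k,2].mean().round(1),end=" | ")
E
```

```text
532.002197265625 94.97164916992188 87.52753448486328 [444.68744575   8.17315238] [619.3154614 182.1922312]
-180 43 118.7 | -176 41 118.8 | -172 40 118.7 | -168 31 118.8 | -164 23 118.0 | -160 37 118.9 | -156 34 118.8 | -152 39 118.8 | -148 34 119.1 | -144 38 118.8 | -140 35 118.8 | -136 37 118.7 | -132 35 118.8 | -128 37 119.2 | -124 33 119.0 | -120 35 119.0 | -116 34 118.7 | -112 35 119.0 | -108 31 118.9 | -104 25 123.7 | -100 31 124.9 | -96 34 124.6 | -92 32 124.5 | -88 35 124.7 | -84 32 124.8 | -80 33 124.6 | -76 31 124.4 | -72 30 124.8 | -68 32 124.7 | -64 34 124.6 | -60 31 124.7 | -56 30 124.8 | -52 13 124.6 | -32 6 125.8 | -28 2 124.6 | -8 17 124.6 | -4 30 124.8 | 0 27 124.9 | 4 31 124.5 | 8 27 124.9 | 12 28 124.4 | 16 17 124.7 | 20 27 124.9 | 24 31 124.8 | 28 31 124.7 | 32 32 124.7 | 36 31 124.9 | 40 34 124.6 | 44 32 124.8 | 48 31 124.7 | 52 33 124.7 | 56 36 125.3 | 60 32 125.2 | 64 36 125.2 | 68 34 125.0 | 72 42 123.2 | 76 24 119.0 | 80 36 118.7 | 84 34 118.9 | 88 39 119.0 | 92 39 119.0 | 96 37 118.9 | 100 36 119.1 | 104 38 119.0 | 108 38 119.0 | 112 37 118.9 | 116 41 118.9 | 120 38 119.0 | 124 39 118.7 | 128 41 118.7 | 132 40 118.7 | 136 25 118.5 | 140 42 118.6 | 144 43 118.6 | 148 41 118.6 | 152 44 118.4 | 156 41 118.6 | 160 43 118.4 | 164 43 118.5 | 168 45 118.6 | 172 43 118.3 | 176 43 118.8 |
```

View pics/w1.png

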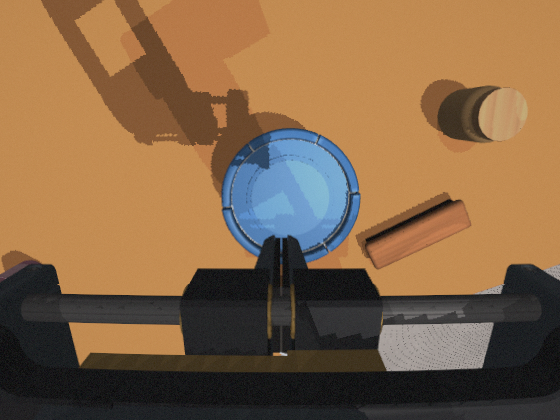

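The wrist picture shows the lid, centred near pixel (290,195), with slots at about (319,140), (255,150), (228,208) and (354,195). The rim depths show three raised sections, centred at about 47°, -13° and -73° round (532, 95). I'll press the 47° one first.

Emit:
send_rows --pt "0.08 0.064 -0.1 0 0 0 -1" --pt "0.152 0.128 -0.2 0 0 0 -1" --pt "0.152 0.128 -0.3 0 0 0 -1" --pt "0.152 0.128 -0.38 0 0 0 -1" --pt "0.152 0.128 -0.416 0 0 0 -1" --pt "0.152 0.128 -0.43 0 0 0 -1" --pt "0.152 0.128 -0.434 0 0 0 -1" --pt "0.152 0.128 -0.438 0 0 0 -1" --pt "0.152 0.128 -0.442 0 0 0 -1" --pt "0.152 0.128 -0.446 0 0 0 -1" --pt "0.152 0.128 -0.446 0 0 0 -1" --pt "0.152 0.128 -0.446 0 0 0 -1"

```text
time_s: 3.5
ee_pos: [585.8, 153.1, 121.1]
ee_rot: [180.0, 0.0, 159.7]
force: [0.3, 0.7, -0.4]
gripper_width: 0.3
gripper_force: 0.0
```

Emit:
send_rows --pt "0 0 0.04 0 0 0 -1" --pt "0.02 -0.06 0.05 0 0 0 -1" --pt "0.046 -0.152 0.05 0 0 0 -1" --pt "0.046 -0.152 0.03 0 0 0 -1" --pt "0.046 -0.152 0.016 0 0 0 -1" --pt "0.046 -0.152 0.012 0 0 0 -1" --pt "0.046 -0.152 0.008 0 0 0 -1" --pt "0.046 -0.152 0.004 0 0 0 -1" --pt "0.046 -0.152 0 0 0 0 -1" --pt "0.046 -0.152 0 0 0 0 -1" --pt "0.046 -0.152 0 0 0 0 -1"

```text
time_s: 4.88
ee_pos: [608.8, 77.5, 120.8]
ee_rot: [180.0, -0.0, 159.7]
force: [0.9, -0.1, -0.0]
gripper_width: 0.3
gripper_force: 0.0
```

Emit:
send_rows --pt "0 0 0.04 0 0 0 -1" --pt "-0.05 -0.06 0.05 0 0 0 -1" --pt "-0.108 -0.116 0.05 0 0 0 -1" --pt "-0.108 -0.116 0.03 0 0 0 -1" --pt "-0.108 -0.116 0.016 0 0 0 -1" --pt "-0.108 -0.116 0.012 0 0 0 -1" --pt "-0.108 -0.116 0.008 0 0 0 -1" --pt "-0.108 -0.116 0.004 0 0 0 -1" --pt "-0.108 -0.116 0 0 0 0 -1" --pt "-0.108 -0.116 0 0 0 0 -1" --pt "-0.108 -0.116 0 0 0 0 -1"

```text
time_s: 6.25
ee_pos: [554.9, 19.4, 120.7]
ee_rot: [180.0, -0.0, 159.7]
force: [-0.5, -0.5, 0.7]
gripper_width: 0.0
gripper_force: 0.0
```

Emit:
send_rows --pt "0 0 0.04 0 0 0 -1" --pt "0 0 0.12 0 0 0 -1" --pt "-0.1 0 0.24 0 0 0 -1" --pt "-0.2 0 0.36 0 0 0 -1" --pt "-0.28 0.1 0.44 0 0 0 -1" --pt "-0.28 0.15 0.45 0 0 0 -1" --pt "-0.28 0.15 0.45 0 0 0 -1" --pt "-0.28 0.15 0.45 0 0 0 -1"

```text
time_s: 7.25
ee_pos: [414.8, 93.9, 345.4]
ee_rot: [-180.0, -0.0, 159.7]
force: [-0.2, 0.3, 0.1]
gripper_width: 0.0
gripper_force: 0.0
```

Run:
```python
from h import *
f,W=wrist();px=f["pixels"];cv2.imwrite("pics/w2.png",px[...,::-1])
t=eyes.grab_frame("top")
for P,a,q in (rim(W,px,(532,95)),rim(cloud(t),t["pixels"],(531,94))):
  k=q<89.5;print(P[k,:2].min(0),P[k,:2].max(0))
  for b in range(-180,180,10):
    k=(a>=b)&(a<b+10)&(q>77)&(q<88)
    if k.any(): print(b,P[k,2].mean().round(1),end=" | ")
  print()
```

```text
[444.47929532  13.01755838] [581.60772876 181.64509043]
-180 117.8 | -170 117.8 | -160 118.5 | -150 118.7 | -140 118.6 | -130 118.6 | -120 118.8 | -110 118.7 | 50 119.2 | 60 119.2 | 70 118.6 | 80 118.8 | 90 118.9 | 100 118.7 | 110 118.6 | 120 118.1 | 130 117.4 | 140 117.6 | 150 117.8 | 160 117.5 | 170 118.4 | 
[465.24527393   8.44149569] [614.77376242 176.73270485]
-150 120.3 | -140 120.2 | -130 120.1 | -120 119.2 | -110 119.6 | -100 119.6 | -90 119.8 | -80 120.0 | -70 119.8 | -60 119.8 | -50 119.1 | -40 119.7 | -30 120.1 | -20 119.0 | -10 119.7 | 0 119.3 | 10 119.9 | 20 118.5 | 30 118.7 | 40 119.5 | 50 119.3 | 60 118.8 | 70 121.2 | 80 120.5 |
```

View pics/w2.png

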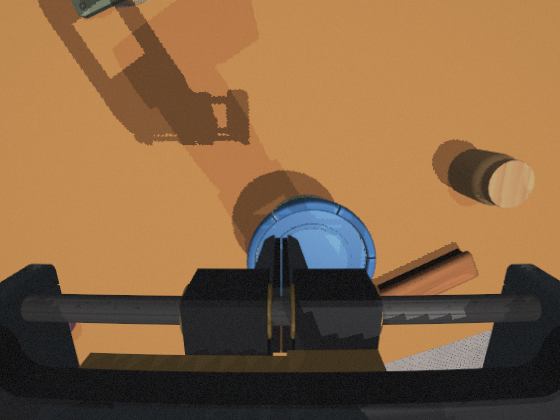

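The wrist picture shows the lid around pixel (312,240) with its visible rim flat. The two views together cover the whole rim at about 119 mm, so every section is shut. The tub hasn't moved and the arm is clear.

```bash
python3 -c "
from workcell import env
print(env.job_done())"
```

```text
the job is handed in; nothing more can be done
None
```

I pressed down all three raised rim sections. Camera depth then put the whole rim level at its shut height, with the tub where it stood and the arm well clear, and I handed the job in at about 7.4 s; no verdict came back.

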